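# Find the flat on a gearmotor shaft and hold the belt pulley on it

### The job

Before touching the gearmotor's bare shaft, isolate it: throw the lever on the grey switch box right over to its other end. Then pinch the shaft, feel for its set-screw flat and turn it until that flat, with a finger pad square on it, faces straight away from the motor. Last, slip the belt pulley, hub up, down over the shaft with its set screw on the flat until the top of the hub is flush with the shaft's end, and finish while still holding the pulley there in the fingers, clear of the gearbox and with no finger on the screw head, so that the screw can be tightened; leave the other things on the bench alone.

Things in the scene. Friction and masses are not known exactly. Their poses are not given: they have to be found in the camera images.
- gearmotor: right-angle gearmotor, fixed. Origin on the bench below its upright shaft's axis; z up; +x runs from the shaft along the motor barrel, so -x is straight away from the motor. Gearbox 92 x 92 mm, top 85 mm up; bearing cap, diameter 52 mm, up to 91 mm. Barrel, diameter 78 mm, from 46 to 210 mm along +x; terminal box 52 mm wide from 83 to 141 mm along +x, top 116 mm up
- shaft: bare upright steel D-shaft of the gearmotor, diameter 20 mm, from 91 to 151 mm above the bench. Origin on its axis at its foot (91 mm up), z up; its flat faces its own -x. Its axis is fixed in the gearmotor; it turns about z either way without stops, against about 0.04 N m of steady friction, and stays where it is left
- shaft_flat (a point): the set-screw flat: an upright plane all along the shaft, 14 mm wide, 7 mm from the axis (17 mm from it to the round back, 20 mm across the round). Origin at its centre, 30 mm below the shaft's end; axes of the shaft, the flat faces -x. A pad squeezing a slightly skew flat turns it square to the pad
- shaft_end (a point): centre of the shaft's upper end, 151 mm above the bench; axes of the shaft. The rim has a 2 mm chamfer
- pulley: aluminium toothed belt pulley, 0.13 to 0.25 kg, hub up on the 3 mm thick cutting mat. Origin centre of underside, z up along the bore (through, 21.5 mm). Flanged toothed rim: diameter 60 mm, 0 to 16 mm high; above it the plain hub: diameter 40 mm, 16 to 38 mm high. The set screw sits in the hub towards the pulley's -x, 25 mm above the underside
- hub_top (a point): centre of the hub's upper face, 38 mm above the pulley's underside; axes of the pulley
- screw_head (a point): outer face of the dark set screw's head (diameter 10 mm), 27 mm from the bore axis towards the pulley's -x; axes of the pulley. The screw's tip (6 mm) stands 2.5 mm into the bore, 8.2 mm from the axis: it passes the shaft end only over the flat, and meets it when the pulley's underside is 22 mm below that end
- isolator_box: grey steel enclosure of the gearmotor's isolator, 100 (x) by 76 (y) by 72 mm high, fixed to the bench; origin centre of underside. The lever's pivot lies 70 mm above the origin and runs along y
- isolator (a joint): angle of the isolator lever (rad): 0 is on, leaning 0.55 rad towards the box's -x; 1.10 is off, leaning 0.55 rad towards the box's +x; upright at 0.55. Over centre: it drops into whichever end it has been pushed past the upright towards; a little over 1 N at the grip throws it
- lever_grip (a point): centre of the black cross grip of the isolator lever (a bar 48 mm long along the box's y, diameter 16 mm), 66 mm from the pivot; 126 mm above the bench at either end of its travel
- hex_key: dark L-shaped hex key, 90 mm by 28 mm, 6 mm thick, lying on the bench; origin at the middle of its long arm, on the bench. A bystander
- spare_collar: plain dark ring collar, outer diameter 32 mm, 14 mm high, a spare that does not belong to this shaft; origin centre of underside. A bystander
- screwdriver: screwdriver 190 mm long, black handle, lying on the mat; origin about its middle. A bystander
- wrench: steel spanner 160 mm long, lying on the mat; origin about its middle. A bystander
- caliper: steel slide caliper 200 mm long, up to 12 mm high, lying on the mat; origin at its middle, x along its beam. A bystander
- screw_jar: clear jar with black cap, diameter 52 mm, 62 mm high, standing; origin centre of underside. A bystander
- cutters: side cutters with blue grips, 145 mm long, 13 mm high, lying on the bench; origin at their joint. A bystander

How it is judged:
By the outcome, as a careful person would: the job done as asked, in the order asked, and still so for the second after the job is handed in, while the arm keeps its last pose, push and grip.
It also fails if it takes over 67 s, if anything falls off the work surface, if the arm or the gripper's body presses on something with over 40 N, if the wrist force passes 120 N, or if a joint passes its speed limit or range.

### The arm

A 7-joint arm with a two-finger parallel gripper is mounted at the origin on the work surface. World frame = base frame: x ahead of the robot, y to its left, z up, the work surface at z = 0. Lengths are in m, angles in rad, forces in N, time in s.
With the tool pointing down it reaches from about 0.35 to 0.9 m from the base axis. Payload 8.1 kg.
Tool frame: the origin (TCP) lies on the centre line of the jaws, within the pads' length; the fingertips stand 17 mm ahead of it and the grasp point (between the pads) lies 2 mm behind it; z points along the fingers, y is the direction in which the jaws open and shut (so a half turn about z gives the same grasp; the last joint's range is limited). The gripper opens to 92 mm and grips with 3 to 60 N. Pads are 19 mm wide; open, the fingers measure 130 mm over their backs; the gripper's body (75 mm by 190 mm) begins 47 mm behind the grasp point.
Start: joints at [1.133, 0.434, 0.025, 1.573, -0.012, 1.134, -0.075], TCP at [0.205, -0.59, 0.244] pointing down, gripper open.
Joint ranges: [-2.62, 2.62], [-0.44, 2.09], [-1.27, 1.32], [0.08, 2.57], [-1.32, 4.46], [0.12, 2], [-2.74, 2.74]. Speed limits (rad/s): [2.22, 2.22, 3.01, 3.01, 3.14, 3.14, 3.14].

### API

Orientations are given as a rotation vector (axis times angle).
In Python, from cell import arm, imaging, job gives the robot as it stands.
- The arm moves only by the tool jog_arm, never from a script. Its argument "moves" is a list of rows, each an object with "fingers": the closure, from -1 (fully open) to 1 (shut); "xyz": the shift along the tool's x, y, z in cm, a list of three; "angular": the turn, a rotation vector about the tool's x, y, z in rad, a list of three. In form: [{"fingers": fingers, "xyz": [dx, dy, dz], "angular": [ax, ay, az]}, ...]. A call has 1 to 12 rows; each row is the pose to reach, as a shift and turn from the pose commanded when the call began, along the tool's axes at that moment; what a row does not reach only later rows make up. A row lasts 1/8 s, in which the tool goes at most 62.5 mm and 10.7 degrees, less where a joint would pass 70% of its speed; a pose out of reach is approached as far as the arm can. A call with a gripper value outside its range is refused whole. The fingers move at their own pace and stop on an object; "grip_force" is the grip in N (left out, the last holds). Time passes only in rows, so rows that repeat a pose let the fingers close. It gives the time, the measured TCP pose, the force and the opening at its end, in the units of the state.
- arm.observe(): the state, without advancing time (a new reading comes with each control period).
- imaging.get_image(name): name is "scene" or "top" or "wrist"; returns the picture (400x640x3 uint8, red, green, blue); there is no depth.
- imaging.camera_params(name): a dict with "fx", "fy", "cx", "cy" (pixels), "rvec" (rotation vector, rad) and "tvec" (3), from world to camera coordinates, as OpenCV has them; the wrist camera has in their place "hand_eye" (4x4, takes a point from camera to tool coordinates, whose origin is the TCP and whose axes are the flange's). Camera axes: x right, y down, z forward; pixel columns grow to the right and rows downward; lengths in m; the calibration is good to about 2 mm. A picture is of the moment at which its call begins: read the wrist's pose just before it. camera_params takes no time and is no camera call.
- job.sign_off(): hands the job in, once; it reports no verdict.
The state is a dict: "clock": time; "joints": joint angles; "dq": joint speeds; "joint_efforts": joint torques, N m; "position": TCP position; "ee_rot": TCP orientation; "force": force on the tool from outside, world axes, zero at the start; "ft_torque": the same for the moment, N m; "width": opening from 0.0 (shut) to 1.0 (fully open).
Only numpy, scipy, OpenCV 4.12 (cv2) and the standard library are available. Lean on these libraries where they do the work, as an engineer would, in place of code of your own. Each camera call takes 0.05 s, during which the arm holds its last target. There are 200 camera calls.

## Working session

There is one attempt and no reset: what is moved stays moved. The work goes in short steps, Python scripts to look and compute and a tool call to move; the robot and the scene stay as the last step left them, time stands still between calls to the robot, and variables do not carry over. Pictures are saved under pics/ and viewed, about 8 in all and at most 12, crops included, and the job is handed in when it is done.

Besides the shell and the picture viewer there is one more tool, called after "Emit:" by a JSON object that holds its "fn" and its "kwargs", one argument or row to a line. jog_arm: Moves the arm, as the interface text tells. Its arguments: {"type":"object","properties":{"moves":{"type":"array"},"grip_force":{"type":"number"}},"required":["moves"]}

```bash
mkdir -p pics; ls; python3 - <<'E'
from cell import arm, imaging
import cv2,numpy as np
for n in("scene","top"):
    im=imaging.get_image(n); cv2.imwrite(f"pics/{n}0.png",im[:,:,::-1]); p=imaging.camera_params(n); print(n,p)
    R=cv2.Rodrigues(np.array(p["rvec"]))[0]; print(-R.T@np.array(p["tvec"]))
print(imaging.camera_params("wrist")); print(arm.observe())
E
```

```text
pics
scene {'fx': 459.9571237924182, 'fy': 459.9571237924182, 'cx': 316.9603423664135, 'cy': 205.06813254759453, 'rvec': array([ 2.12644141,  0.8226157 , -0.40530199]), 'tvec': array([-0.38830966, -0.14920733,  1.51784889])}
[ 1.15427034 -0.6733091   0.83140082]
top {'fx': 518.5808093432512, 'fy': 518.5808093432512, 'cx': 313.0450642070375, 'cy': 200.2883253142866, 'rvec': array([ 2.20324507, -2.16168508,  0.09866321]), 'tvec': array([-0.01574407,  0.52624847,  1.76606607])}
[0.37819773 0.00610129 1.80363631]
{'fx': 283.50238321738107, 'fy': 283.50238321738107, 'cx': 325.2941318471939, 'cy': 197.98241843391702, 'hand_eye': array([[ 6.07322530e-04, -9.69593785e-01, -2.44719276e-01,
         6.52094393e-02],
       [ 9.99999713e-01,  6.99765254e-04, -2.90805394e-04,
        -6.24888788e-04],
       [ 4.53209149e-04, -2.44719029e-01,  9.69593931e-01,
        -1.40045064e-01],
       [ 0.00000000e+00,  0.00000000e+00,  0.00000000e+00,
         1.00000000e+00]])}
{'clock': 0.1, 'joints': array([ 1.13339107,  0.43516094,  0.02500318,  1.57402989, -0.01156312,
        1.13400267, -0.07508706]), 'dq': array([-0.00057965, -0.00049604,  0.00054358, -0.00303839, -0.00125211,
       -0.00182018,  0.0014856 ]), 'joint_efforts': array([ 3.60440630e-03, -6.69126105e+01,  9.88214538e-01, -3.15151012e+01,
       -6.05554087e-02,  3.72163730e-02,  1.13650347e-04]), 'position': array([ 0.20514198, -0.58989975,  0.24300986]), 'ee_rot': array([-3.09631697e+00, -5.23120161e-01,  6.53805193e-04]), 'force': array([-0.25314849, -0.3562041 ,  0.59290494]), 'ft_torque': array([ 0.03100598,  0.06865337, -0.00353954]), 'width': 0.9975869400571508}
```

View pics/scene0.png

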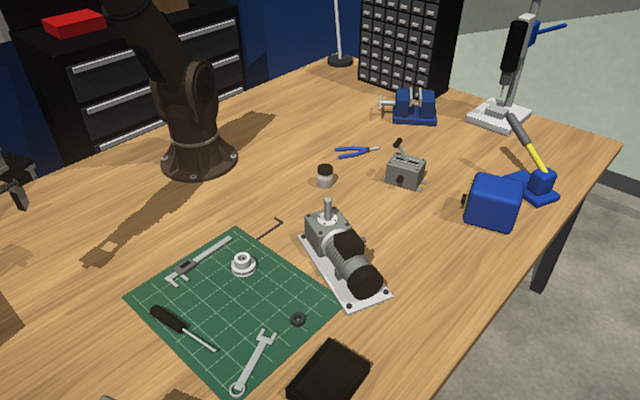

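View pics/top0.png

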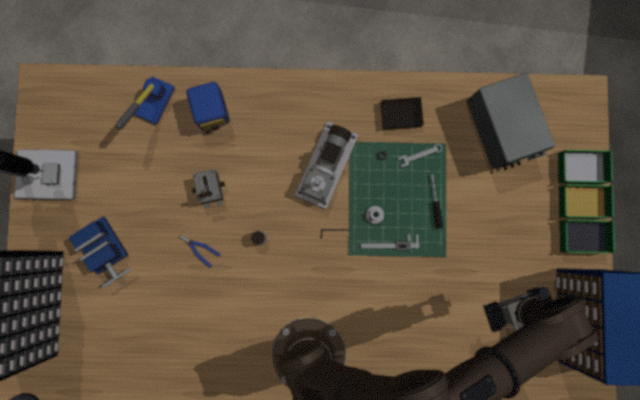

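The scene view shows the shaft end at about (327,203), pulley (243,263), isolator box (405,170) and lever grip (398,143). The top view shows the shaft at about (317,183), pulley (375,214) and box (208,188). I'll zoom in next.

```bash
python3 - <<'E'
import cv2,numpy as np
t=cv2.imread("pics/top0.png");s=cv2.imread("pics/scene0.png")
def c(im,u,v,w,h,W,H): 
    return cv2.resize(im[v:v+h,u:u+w],(W,H),interpolation=cv2.INTER_CUBIC)
r1=np.hstack([c(t,183,160,50,56,267,299),c(t,292,118,70,94,222,298+1),c(t,350,190,50,48,311,299)])
r2=np.hstack([c(s,378,130,56,62,267,299),c(s,296,190,100,130,222,299),c(s,218,242,52,50,311,299)])
cv2.imwrite("pics/z.png",np.vstack([r1,r2]))
E
```

```text
(no output)
```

View pics/z.png

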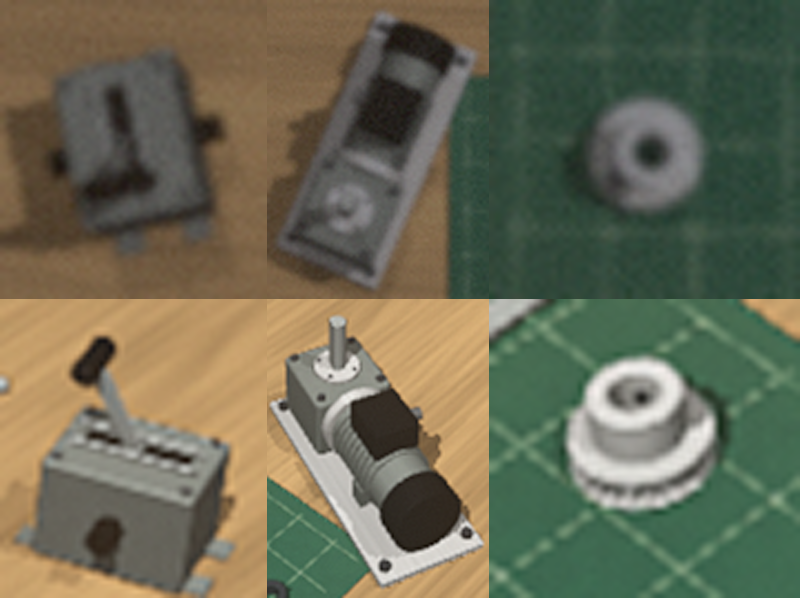

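The zoom shows the lever grip leaning to the robot side, at about (205,194) in top and (398,143) in scene. The shaft end is at about (317,185) and (327,199), and the hub at (376,215) and (243,257). The pulley's screw is dark, on the lower left of the hub in top. I'll triangulate these.

```bash
cat > h.py <<'E'
from cell import arm, imaging, job
import cv2,numpy as np
from scipy.spatial.transform import Rotation as Ro
def cam(n,st=None):
    p=imaging.camera_params(n); K=np.array([[p["fx"],0,p["cx"]],[0,p["fy"],p["cy"]],[0,0,1]])
    if n!="wrist": R=cv2.Rodrigues(np.array(p["rvec"]))[0]; t=np.array(p["tvec"])
    else:
        T=np.eye(4);T[:3,:3]=Ro.from_rotvec(st["ee_rot"]).as_matrix();T[:3,3]=st["position"]
        W=np.linalg.inv(T@p["hand_eye"]);R=W[:3,:3];t=W[:3,3]
    return K,R,t
def onz(c,uv,z):
    K,R,t=c; o=-R.T@t; d=R.T@np.linalg.solve(K,[uv[0],uv[1],1]); return o+d*(z-o[2])/d[2]
def proj(c,X):
    K,R,t=c; q=K@(R@np.asarray(X,float)+t); return q[:2]/q[2]
def tri(c1,a,c2,b):
    P=[K@np.c_[R,t] for K,R,t in(c1,c2)]
    X=cv2.triangulatePoints(P[0],P[1],np.array(a,float),np.array(b,float))[:,0]; return X[:3]/X[3]
def togo(X,yaw=None):
    """shift in tool axes (cm) to world point X; tool-down yaw = direction of tool x in world"""
    s=arm.observe(); R=Ro.from_rotvec(s["ee_rot"]); print("shift cm",(R.inv().apply(np.array(X)-s["position"])*100).round(2), "toolx",R.as_matrix()[:,0].round(3),"tooly",R.as_matrix()[:,1].round(3))
    if yaw is not None:
        c,n=np.cos(yaw),np.sin(yaw); G=Ro.from_matrix(np.array([[c,n,0],[n,-c,0],[0,0,-1]])); print("turn",(R.inv()*G).as_rotvec().round(4))
E
python3 - <<'E'
from h import *
T,S=cam("top"),cam("scene")
for n,a,b,z in(("shaft",(316.6,184.6),(327.5,199.1),.151),("hub",(376.4,214.6),(242.6,256.9),.041),("grip",(205.1,193.7),(397.7,142.9),.126)):
    print(n,tri(T,a,S,b).round(4),onz(T,a,z).round(4),onz(S,b,z).round(4))
tc=lambda x,y:(183+x*50/267,160+y*56/299)
for q in((58,85),(172,52),(212,205),(97,232),(55,160),(212,128)): print("boxT",onz(T,tc(*q),.07).round(3))
sc=lambda x,y:(378+x*56/267,130+(y-299)*62/299)
for q in((90,410),(228,440),(187,500),(45,462)): print("boxS",onz(S,sc(*q),.072).round(3))
mc=lambda x,y:(292+(x-267)*70/222,118+y*94/299)
for q in((380,15),(472,50),(372,285),(275,245)): print("baseT",onz(T,mc(*q),.005).round(3))
print("screwdir",onz(T,(369.8,219.7),.028))
E
```

```text
shaft [ 0.5699 -0.0132  0.1408] [ 0.5664 -0.0153  0.151 ] [ 0.5812 -0.0198  0.151 ]
hub [ 0.4818 -0.2207  0.0384] [ 0.4801 -0.2223  0.041 ] [ 0.4861 -0.22    0.041 ]
grip [0.533  0.3464 0.1227] [0.5324 0.3455 0.126 ] [0.5361 0.342  0.126 ]
boxT [0.597 0.397 0.07 ]
boxT [0.619 0.326 0.07 ]
boxT [0.523 0.297 0.07 ]
boxT [0.505 0.369 0.07 ]
boxT [0.549 0.397 0.07 ]
boxT [0.572 0.299 0.07 ]
boxS [0.521 0.369 0.072]
boxS [0.605 0.398 0.072]
boxS [0.622 0.325 0.072]
boxS [0.534 0.301 0.072]
baseT [ 0.803 -0.052  0.005]
baseT [ 0.766 -0.155  0.005]
baseT [ 0.503 -0.048  0.005]
baseT [0.545 0.059 0.005]
screwdir [ 0.46294747 -0.20147569  0.028     ]
```

```bash
python3 - <<'E'
from h import *
togo([0.47,-0.2,0.25],0.335); togo([.48,.326,.25])
E
```

```text
shift cm [ 37.82 -28.13  -0.67] toolx [ 0.944  0.329 -0.   ] tooly [ 0.329 -0.944 -0.001]
turn [-0.0014  0.0002 -0.0003]
shift cm [ 56.05 -77.48  -0.6 ] toolx [ 0.944  0.329 -0.   ] tooly [ 0.329 -0.944 -0.001]
```

Emit:
{"fn": "jog_arm", "kwargs": {
  "moves": [
    {"fingers": 1, "xyz": [5, -3.7, 0], "angular": [0, 0, 0]},
    {"fingers": 1, "xyz": [10, -7.5, 0], "angular": [0, 0, 0]},
    {"fingers": 1, "xyz": [15, -11.2, 0], "angular": [0, 0, 0]},
    {"fingers": 1, "xyz": [20, -15, 0], "angular": [0, 0, 0]},
    {"fingers": 1, "xyz": [25, -18.7, 0], "angular": [0, 0, 0]},
    {"fingers": 1, "xyz": [30, -22.5, 0], "angular": [0, 0, 0]},
    {"fingers": 1, "xyz": [35, -26.2, 0], "angular": [0, 0, 0]},
    {"fingers": 1, "xyz": [37.8, -28.1, 0], "angular": [0, 0, 0]},
    {"fingers": 1, "xyz": [37.8, -28.1, 0], "angular": [0, 0, 0]},
    {"fingers": 1, "xyz": [37.8, -28.1, 0], "angular": [0, 0, 0]}
  ]
}}

```text
clock: 1.35
position: [0.4694, -0.2015, 0.2434]
ee_rot: [3.098, 0.522, -0.002]
force: [0.6, -0.9, -0.4]
width: 0.009
```

```bash
python3 - <<'E'
from h import *
s=arm.observe(); im=imaging.get_image("wrist"); cv2.imwrite("pics/w1.png",im[:,:,::-1]); import pickle; pickle.dump(s,open("w1.pkl","wb"))
print(s["clock"],s["position"],s["ee_rot"],s["joints"]); c=cam("wrist",s)
print(proj(c,[.482,-.221,.041]),proj(c,[.570,-.0135,.151]))
cv2.imwrite("pics/w1.png",im[:,:,::-1])
togo([.569,-.0135,.26],0.335)
togo([.48,.326,.26],0.335)
E
```

```text
1.35 [ 0.46935603 -0.20149789  0.24338816] [ 3.09772991e+00  5.22317152e-01 -1.76761458e-03] [ 0.45546854  0.26283396 -0.19205297  1.83442263  0.05787375  1.05064083
 -0.99569121]
[344.3755181  176.58195141] [124.27692547  -5.77991512]
shift cm [ 15.59 -14.55  -1.67] toolx [ 0.945  0.327 -0.001] tooly [ 0.327 -0.945  0.   ]
turn [ 0.0001  0.001  -0.002 ]
shift cm [ 18.27 -49.54  -1.67] toolx [ 0.945  0.327 -0.001] tooly [ 0.327 -0.945  0.   ]
turn [ 0.0001  0.001  -0.002 ]
```

View pics/w1.png

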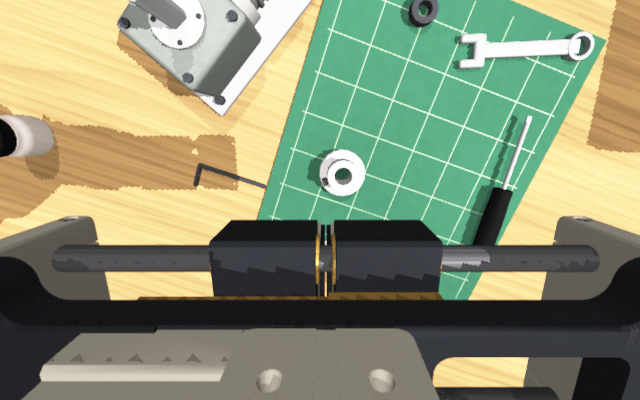

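The wrist view shows the hub top at about (344,175), which matches the prediction. The screw head is a dark blob at about (325,183), on the left of the hub. Next I look at the shaft on the way to the isolator.

Emit:
{"fn": "jog_arm", "kwargs": {
  "moves": [
    {"fingers": 1, "xyz": [2.2, -4.5, -1.5], "angular": [0, 0, 0]},
    {"fingers": 1, "xyz": [4.5, -9, -3], "angular": [0, 0, 0]},
    {"fingers": 1, "xyz": [6.8, -13.5, -4], "angular": [0, 0, 0]},
    {"fingers": 1, "xyz": [6.8, -13.5, -4], "angular": [0, 0, 0]},
    {"fingers": 1, "xyz": [6.8, -13.5, -4], "angular": [0, 0, 0]}
  ]
}}

```text
clock: 2.02
position: [0.4895, -0.0526, 0.2835]
ee_rot: [3.097, 0.52, -0.001]
force: [-0.2, -1.0, 0.7]
width: 0.004
```

```bash
python3 - <<'E'
from h import *
s=arm.observe(); im=imaging.get_image("wrist"); cv2.imwrite("pics/w2.png",im[:,:,::-1]); import pickle; pickle.dump(s,open("w2.pkl","wb"))
c=cam("wrist",s); u,v=proj(c,[.570,-.0135,.151]); print(u,v,s["position"])
u0,v0=int(u)-90,max(0,int(v)-90)
a=cv2.resize(im[v0:v0+180,u0:u0+180,::-1],(540,540),interpolation=cv2.INTER_CUBIC)
w1=cv2.imread("pics/w1.png"); b=cv2.resize(w1[145:205,312:376],(256,240),interpolation=cv2.INTER_CUBIC)
o=np.zeros((540,796,3),np.uint8);o[:,:540]=a;o[:240,540:]=b; cv2.imwrite("pics/z2.png",o); print(u0,v0)
togo([.48,.326,.28],0.3)
E
```

```text
314.39286656110534 99.56403073572979 [ 0.48949496 -0.05256077  0.28354819]
224 9
shift cm [ 11.45 -36.14   0.31] toolx [ 0.945  0.326 -0.001] tooly [ 0.326 -0.945  0.001]
turn [0.0006 0.001  0.0318]
```

View pics/z2.png

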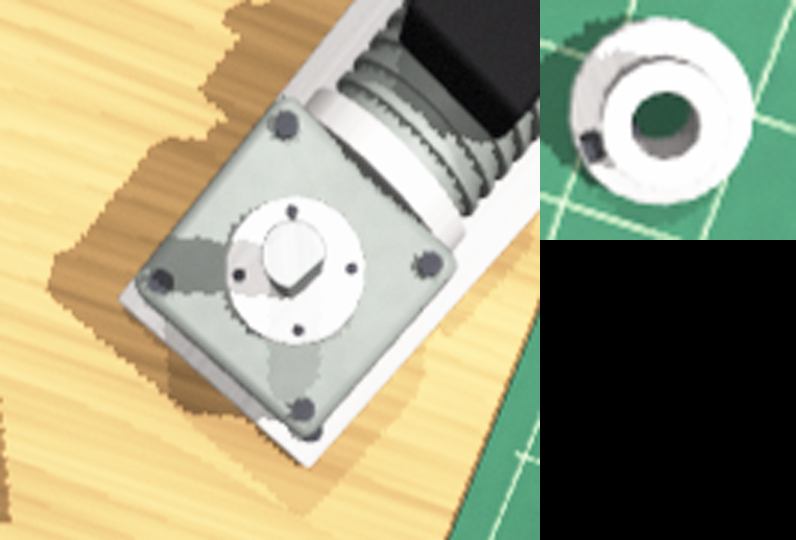

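The left crop shows the D-shaft end at about crop (295,256), with its flat facing lower right along the edge (290,292)–(322,265). The four gearbox bolts are clear. The right crop shows the hub centre at (665,120) and the screw head at (593,147).

```bash
python3 - <<'E'
from h import *
import pickle
c=cam("wrist",pickle.load(open("w2.pkl","rb"))); f=lambda x,y:(224+x/3,9+y/3)
b=np.array([onz(c,f(*q),.087) for q in((285,125),(428,264),(303,410),(161,281))]);print(b.round(4),b.mean(0))
d=(b[0]+b[1]-b[2]-b[3]);print("motor yaw",np.arctan2(d[1],d[0]))
d=b[1]-b[0]+b[2]-b[3];print("side yaw+90",np.arctan2(d[1],d[0])+np.pi/2)
print("end",onz(c,f(295,256),.151))
e1,e2=onz(c,f(290,292),.150),onz(c,f(322,265),.150);m=e2-e1;print("flat edge",e1,e2,np.linalg.norm(m),"flat normal",np.arctan2(-m[0],m[1])%6.283, np.arctan2(m[1],m[0]))
c=cam("wrist",pickle.load(open("w1.pkl","rb"))); f=lambda x,y:(312+(x-540)/4,145+y/4)
h=onz(c,f(665,120),.041); w=onz(c,f(593,147),.028); print("hub",h,"screw",w,w-h,np.arctan2(*(w-h)[1::-1]))
E
```

```text
[[ 0.6237  0.0018  0.087 ]
 [ 0.5963 -0.0641  0.087 ]
 [ 0.53   -0.0375  0.087 ]
 [ 0.5578  0.0286  0.087 ]] [ 0.57693307 -0.01781089  0.087     ]
motor yaw -0.38435050769875556
side yaw+90 -0.3954638480016597
end [ 0.57662685 -0.01887698  0.151     ]
flat edge [ 0.56636062 -0.02077166  0.15      ] [ 0.57696473 -0.02744097  0.15      ] 0.012527040432737035 flat normal 4.150778820712725 -0.5614248524923791
hub [ 0.48338338 -0.21903013  0.041     ] screw [ 0.46587063 -0.20184764  0.028     ] [-0.01751275  0.01718249 -0.013     ] 2.3657131228069894
```

Emit:
{"fn": "jog_arm", "kwargs": {
  "moves": [
    {"fingers": 1, "xyz": [1.6, -5, 0], "angular": [0, 0, 0]},
    {"fingers": 1, "xyz": [3.2, -10, 0], "angular": [0, 0, 0]},
    {"fingers": 1, "xyz": [4.8, -15, 0], "angular": [0, 0, 0]},
    {"fingers": 1, "xyz": [6.4, -20, 0], "angular": [0, 0, 0]},
    {"fingers": 1, "xyz": [8, -25, 0], "angular": [0, 0, 0]},
    {"fingers": 1, "xyz": [9.6, -30, 1], "angular": [0, 0, 0]},
    {"fingers": 1, "xyz": [11.2, -36.2, 3], "angular": [0, 0, -0.03]},
    {"fingers": 1, "xyz": [11.2, -36.2, 3], "angular": [0, 0, -0.03]},
    {"fingers": 1, "xyz": [11.2, -36.2, 3], "angular": [0, 0, -0.03]}
  ]
}}

```text
clock: 3.2
position: [0.4776, 0.3262, 0.253]
ee_rot: [3.089, 0.567, -0.002]
force: [-0.5, 0.1, -0.8]
width: 0.008
```

```bash
python3 - <<'E'
from h import *
s=arm.observe(); im=imaging.get_image("wrist"); cv2.imwrite("pics/w3.png",im[:,:,::-1])
c=cam("wrist",s); print(proj(c,[.534,.344,.126]),proj(c,[.6,.364,.126]),s["position"])
togo([.485,.328,.135],0.3)
E
```

```text
[329.68661209 133.17677126] [335.55908959  50.98799301] [0.47756759 0.32624507 0.25295743]
shift cm [7.500e-01 1.000e-02 1.183e+01] toolx [ 0.935  0.354 -0.001] tooly [ 0.354 -0.935  0.001]
turn [0.0014 0.0006 0.0617]
```

View pics/w3.png

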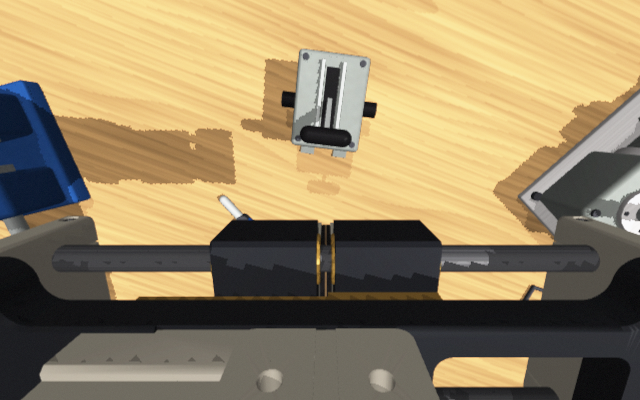

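The picture shows the lever grip at about (325,136), leaning to the robot side, and the box slot running up the image. I'll descend behind it and then push.

Emit:
{"fn": "jog_arm", "kwargs": {
  "moves": [
    {"fingers": 1, "xyz": [0, 0, 5], "angular": [0, 0, 0.07]},
    {"fingers": 1, "xyz": [0, 0, 10], "angular": [0, 0, 0.07]},
    {"fingers": 1, "xyz": [0, 0, 12.2], "angular": [0, 0, 0.07]},
    {"fingers": 1, "xyz": [0, 0, 12.2], "angular": [0, 0, 0.07]}
  ]
}}

```text
clock: 3.75
position: [0.4772, 0.3249, 0.1306]
ee_rot: [3.106, 0.456, -0.003]
force: [0.0, 0.4, -0.0]
width: 0.001
```

Emit:
{"fn": "jog_arm", "kwargs": {
  "moves": [
    {"fingers": 1, "xyz": [2, 0, 0], "angular": [0, 0, 0]},
    {"fingers": 1, "xyz": [3.5, 0, 0], "angular": [0, 0, 0]},
    {"fingers": 1, "xyz": [5, 0, 0], "angular": [0, 0, 0]},
    {"fingers": 1, "xyz": [6.5, 0, 0], "angular": [0, 0, 0]},
    {"fingers": 1, "xyz": [8, 0, 0], "angular": [0, 0, 0]},
    {"fingers": 1, "xyz": [9.5, 0, 0], "angular": [0, 0, 0]},
    {"fingers": 1, "xyz": [10, 0, 0], "angular": [0, 0, 0]},
    {"fingers": 1, "xyz": [10, 0, 0], "angular": [0, 0, 0]}
  ]
}}

```text
clock: 4.75
position: [0.5727, 0.3569, 0.1318]
ee_rot: [-3.107, -0.461, -0.0]
force: [0.3, 0.3, -0.4]
width: 0.004
```

Emit:
{"fn": "jog_arm", "kwargs": {
  "moves": [
    {"fingers": 1, "xyz": [-4, 0, 0], "angular": [0, 0, 0]},
    {"fingers": 1, "xyz": [-7, 0, -3], "angular": [0, 0, 0]},
    {"fingers": 1, "xyz": [-10, 0, -8], "angular": [0, 0, 0]},
    {"fingers": 1, "xyz": [-10, 0, -12.4], "angular": [0, 0, 0]},
    {"fingers": 1, "xyz": [-10, 0, -12.4], "angular": [0, 0, 0]}
  ]
}}

```text
clock: 5.38
position: [0.4774, 0.3292, 0.2599]
ee_rot: [-3.104, -0.462, -0.01]
force: [-0.2, -0.4, -0.6]
width: 0.008
```

```bash
python3 - <<'E'
from h import *
s=arm.observe(); im=imaging.get_image("wrist"); print(s["clock"])
sc=imaging.get_image("scene")
b=cv2.resize(sc[120:200,370:450],(400,400),interpolation=cv2.INTER_CUBIC)
o=np.zeros((400,800,3),np.uint8);o[:,400:]=b; o[:200,:400]=im[0:200,120:520]; cv2.imwrite("pics/z4.png",o[:,:,::-1])
# shaft pinch: jaw direction (tool y) along the current flat normal -2.13
for yaw in (-2.13+np.pi/2,-2.13-np.pi/2): togo([.577,-.0185,.25],yaw)
print(s["joints"])
E
```

```text
5.375
shift cm [-0.44 36.04  0.6 ] toolx [0.957 0.291 0.001] tooly [ 0.291 -0.957  0.   ]
turn [-2.00e-04 -9.00e-04  8.54e-01]
shift cm [-0.44 36.04  0.6 ] toolx [0.957 0.291 0.001] tooly [ 0.291 -0.957  0.   ]
turn [ 1.0000e-03 -3.0000e-04 -2.2876e+00]
[-0.36712038  0.38715222 -0.4536842   1.64048523  0.18393621  1.14907386
 -2.1414548 ]
```

View pics/z4.png

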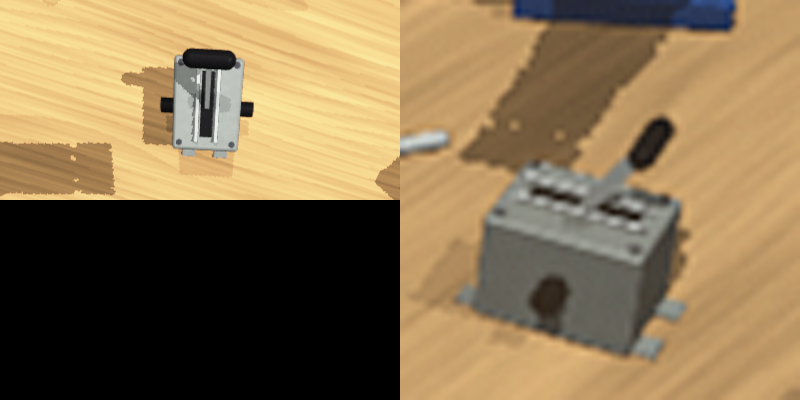

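The lever is now at its far end: the grip is past the box's +x edge in both the wrist and scene views. Next I go to the shaft with the jaws across the flat.

Emit:
{"fn": "jog_arm", "kwargs": {
  "moves": [
    {"fingers": -1, "xyz": [0, 4, 0], "angular": [0, 0, 0.1]},
    {"fingers": -1, "xyz": [0, 8, 0], "angular": [0, 0, 0.2]},
    {"fingers": -1, "xyz": [0, 13, 0], "angular": [0, 0, 0.32]},
    {"fingers": -1, "xyz": [0, 18, 0], "angular": [0, 0, 0.45]},
    {"fingers": -1, "xyz": [-0.1, 23, 0], "angular": [0, 0, 0.57]},
    {"fingers": -1, "xyz": [-0.2, 28, 0], "angular": [0, 0, 0.7]},
    {"fingers": -1, "xyz": [-0.3, 33, 0], "angular": [0, 0, 0.8]},
    {"fingers": -1, "xyz": [-0.3, 35.9, 0], "angular": [0, 0, 0.854]},
    {"fingers": -1, "xyz": [-0.3, 35.9, 0], "angular": [0, 0, 0.854]},
    {"fingers": -1, "xyz": [-0.3, 35.9, 0], "angular": [0, 0, 0.854]}
  ]
}}

```text
clock: 6.72
position: [0.5778, -0.0149, 0.2551]
ee_rot: [-3.02, 0.863, 0.002]
force: [-0.6, 0.8, -0.3]
width: 0.991
```

```bash
python3 - <<'E'
from h import *
s=arm.observe(); im=imaging.get_image("wrist"); c=cam("wrist",s); print(s["clock"],s["joints"],s["position"])
u,v=proj(c,[.577,-.0185,.151]); print(u,v)
u0,v0=int(u)-100,max(0,int(v)-90); print(u0,v0)
cv2.imwrite("pics/z5.png",cv2.resize(im[v0:v0+180,u0:u0+200,::-1],(600,540),interpolation=cv2.INTER_CUBIC))
togo([.5778,-.0172,.122],-.56)
E
```

```text
6.725 [ 0.05362902  0.35938644 -0.16240728  1.6629668   0.06180128  1.1254918
 -2.25291197] [ 0.5778     -0.0149268   0.25506637]
329.4890235369937 199.86138957949368
229 109
shift cm [ 0.16  0.22 13.33] toolx [ 0.849 -0.528 -0.001] tooly [-0.528 -0.849 -0.   ]
turn [-0.0003  0.0014  0.0038]
```

View pics/z5.png

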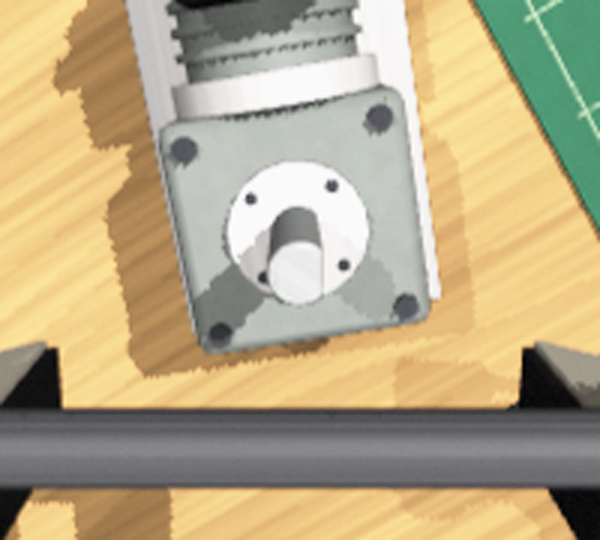

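The picture shows the shaft end at crop (297,270), as predicted. The flat is a vertical line on the right, so the jaws are square to it. The last joint would run out of range during the coming turn, so I take the half-turned grasp.

Emit:
{"fn": "jog_arm", "kwargs": {
  "moves": [
    {"fingers": -1, "xyz": [0.1, 0.2, 0], "angular": [0, 0, -0.18]},
    {"fingers": -1, "xyz": [0.1, 0.2, 0], "angular": [0, 0, -0.36]},
    {"fingers": -1, "xyz": [0.1, 0.2, 0], "angular": [0, 0, -0.54]},
    {"fingers": -1, "xyz": [0.1, 0.2, 0], "angular": [0, 0, -0.72]},
    {"fingers": -1, "xyz": [0.1, 0.2, 0], "angular": [0, 0, -0.9]},
    {"fingers": -1, "xyz": [0.1, 0.2, 0], "angular": [0, 0, -1.08]},
    {"fingers": -1, "xyz": [0.1, 0.2, 0], "angular": [0, 0, -1.26]},
    {"fingers": -1, "xyz": [0.1, 0.2, 0], "angular": [0, 0, -1.44]},
    {"fingers": -1, "xyz": [0.1, 0.2, 0], "angular": [0, 0, -1.62]},
    {"fingers": -1, "xyz": [0.1, 0.2, 0], "angular": [0, 0, -1.8]},
    {"fingers": -1, "xyz": [0.1, 0.2, 0], "angular": [0, 0, -1.98]},
    {"fingers": -1, "xyz": [0.1, 0.2, 0], "angular": [0, 0, -2.16]}
  ]
}}

```text
clock: 8.28
position: [0.5777, -0.0169, 0.2558]
ee_rot: [-2.177, -2.264, -0.001]
force: [-0.1, 0.3, -0.1]
width: 1.001
```

```bash
python3 - <<'E'
from h import *
togo([.5778,-.0172,.122],-.56+np.pi)
E
```

```text
shift cm [-4.000e-02  1.000e-02  1.338e+01] toolx [-0.039  0.999  0.001] tooly [0.999 0.039 0.   ]
turn [ 3.000e-04 -5.000e-04 -9.718e-01]
```

Emit:
{"fn": "jog_arm", "kwargs": {
  "moves": [
    {"fingers": -1, "xyz": [0, 0, 1], "angular": [0, 0, -0.18]},
    {"fingers": -1, "xyz": [0, 0, 2], "angular": [0, 0, -0.36]},
    {"fingers": -1, "xyz": [0, 0, 3], "angular": [0, 0, -0.54]},
    {"fingers": -1, "xyz": [0, 0, 4], "angular": [0, 0, -0.72]},
    {"fingers": -1, "xyz": [0, 0, 5], "angular": [0, 0, -0.9]},
    {"fingers": -1, "xyz": [0, 0, 8], "angular": [0, 0, -0.98]},
    {"fingers": -1, "xyz": [0, 0, 11], "angular": [0, 0, -0.98]},
    {"fingers": -1, "xyz": [0, 0, 13], "angular": [0, 0, -0.98]},
    {"fingers": -1, "xyz": [0, 0, 13.4], "angular": [0, 0, -0.98]},
    {"fingers": -1, "xyz": [0, 0, 13.4], "angular": [0, 0, -0.98]}
  ]
}}

```text
clock: 9.52
position: [0.5784, -0.0183, 0.1223]
ee_rot: [0.868, 3.019, 0.001]
force: [0.0, 0.6, 0.4]
width: 1.001
```

Emit:
{"fn": "jog_arm", "kwargs": {
  "moves": [
    {"fingers": 1, "xyz": [0, 0, 0], "angular": [0, 0, 0]},
    {"fingers": 1, "xyz": [0, 0, 0], "angular": [0, 0, 0]},
    {"fingers": 1, "xyz": [0, 0, 0], "angular": [0, 0, 0]},
    {"fingers": 1, "xyz": [0, 0, 0], "angular": [0, 0, 0]},
    {"fingers": 1, "xyz": [0, 0, 0], "angular": [0, 0, 0]},
    {"fingers": 1, "xyz": [0, 0, 0], "angular": [0, 0, 0]}
  ],
  "grip_force": 20
}}

```text
clock: 10.28
position: [0.578, -0.0188, 0.1217]
ee_rot: [-0.87, -3.019, 0.0]
force: [0.4, -0.2, -0.9]
width: 0.399
```

```bash
python3 - <<'E'
from h import *
s=arm.observe();print(s["clock"],s["width"]*92,s["force"],s["ft_torque"],s["position"]); R=Ro.from_rotvec(s["ee_rot"]); print("tool force",R.inv().apply(s["force"]));togo([.5778,-.0172,.122],-.56+np.pi)
E
```

```text
10.275 36.71236828787375 [ 0.4284251  -0.20145452 -0.88486854] [ 0.04418007 -0.16358756  0.02928747] [ 0.57798121 -0.01884843  0.12170913]
tool force [-0.46996367  0.05738588  0.88485328]
shift cm [ 0.1   0.13 -0.03] toolx [-0.847  0.532  0.   ] tooly [ 0.532  0.847 -0.   ]
turn [-0.0001 -0.     -0.0009]
```

Emit:
{"fn": "jog_arm", "kwargs": {
  "moves": [
    {"fingers": 1, "xyz": [0, 0.1, 0], "angular": [0, 0, 0]},
    {"fingers": 1, "xyz": [0, 0.1, 0], "angular": [0, 0, 0]},
    {"fingers": 1, "xyz": [0, 0.1, 0], "angular": [0, 0, 0]},
    {"fingers": 1, "xyz": [0, 0.1, 0], "angular": [0, 0, 0]}
  ]
}}

```text
clock: 10.78
position: [0.579, -0.0172, 0.1218]
ee_rot: [0.868, 3.019, 0.002]
force: [3.7, 4.0, -3.5]
width: 0.183
```

```bash
cat >> h.py <<'E'
def rep():
    s=arm.observe();R=Ro.from_rotvec(s["ee_rot"]);m=R.as_matrix()
    print(s["clock"],"w mm",round(s["width"]*92,2),"Ftool",R.inv().apply(s["force"]).round(2),"Ttool",R.inv().apply(s["ft_torque"]).round(3),"pos",s["position"].round(4),"yaw",np.arctan2(m[1,0],m[0,0]).round(4),"q7",s["joints"][6].round(3))
E
python3 - <<'E'
from h import *
rep();rep()
E
```

```text
10.775 w mm 16.79 Ftool [-0.97  5.35  3.5 ] Ttool [-1.17  -0.258 -0.065] pos [ 0.579  -0.0172  0.1218] yaw 2.5813 q7 0.494
10.775 w mm 16.79 Ftool [-0.97  5.35  3.5 ] Ttool [-1.17  -0.258 -0.065] pos [ 0.579  -0.0172  0.1218] yaw 2.5813 q7 0.494
```

Emit:
{"fn": "jog_arm", "kwargs": {
  "moves": [
    {"fingers": 1, "xyz": [0, 0.05, 0], "angular": [0, 0, 0]},
    {"fingers": 1, "xyz": [0, 0.1, 0], "angular": [0, 0, 0]},
    {"fingers": 1, "xyz": [0, 0.1, 0], "angular": [0, 0, 0]}
  ],
  "grip_force": 30
}}

```text
clock: 11.15
position: [0.579, -0.0172, 0.1218]
ee_rot: [-0.87, -3.019, 0.0]
force: [1.1, 2.0, -0.5]
width: 0.182
```

```bash
python3 -c "
from h import *
rep()"
```

```text
11.15 w mm 16.73 Ftool [0.14 2.31 0.46] Ttool [-0.695 -0.1   -0.065] pos [ 0.579  -0.0172  0.1218] yaw 2.5807 q7 0.493
```

Width is 16.8 mm, so the pads are on the flat. Now I turn it by -1.40 rad about world z, which is +1.40 about tool z.

Emit:
{"fn": "jog_arm", "kwargs": {
  "moves": [
    {"fingers": 1, "xyz": [-0.02, 0, 0], "angular": [0, 0, 0.14]},
    {"fingers": 1, "xyz": [-0.04, -0.02, 0], "angular": [0, 0, 0.28]},
    {"fingers": 1, "xyz": [-0.06, -0.03, 0], "angular": [0, 0, 0.42]},
    {"fingers": 1, "xyz": [-0.07, -0.05, 0], "angular": [0, 0, 0.56]},
    {"fingers": 1, "xyz": [-0.09, -0.06, 0], "angular": [0, 0, 0.7]},
    {"fingers": 1, "xyz": [-0.1, -0.08, 0], "angular": [0, 0, 0.84]},
    {"fingers": 1, "xyz": [-0.1, -0.1, 0], "angular": [0, 0, 0.98]},
    {"fingers": 1, "xyz": [-0.1, -0.12, 0], "angular": [0, 0, 1.12]},
    {"fingers": 1, "xyz": [-0.1, -0.15, 0], "angular": [0, 0, 1.26]},
    {"fingers": 1, "xyz": [-0.1, -0.17, 0], "angular": [0, 0, 1.4]},
    {"fingers": 1, "xyz": [-0.1, -0.17, 0], "angular": [0, 0, 1.4]},
    {"fingers": 1, "xyz": [-0.1, -0.17, 0], "angular": [0, 0, 1.4]}
  ]
}}

```text
clock: 12.65
position: [0.5791, -0.019, 0.1218]
ee_rot: [2.607, 1.753, 0.0]
force: [2.9, 1.6, -1.7]
width: 0.182
```

```bash
python3 -c "
from h import *
rep()"
```

```text
12.65 w mm 16.77 Ftool [2.54 2.05 1.7 ] Ttool [-0.299  0.623  0.025] pos [ 0.5791 -0.019   0.1218] yaw 1.1838 q7 -0.691
```

Emit:
{"fn": "jog_arm", "kwargs": {
  "moves": [
    {"fingers": -1, "xyz": [0, 0.05, 0], "angular": [0, 0, 0]},
    {"fingers": -1, "xyz": [0, 0.05, 0], "angular": [0, 0, 0]},
    {"fingers": -1, "xyz": [0, 0.05, 0], "angular": [0, 0, 0]},
    {"fingers": -1, "xyz": [0, 0.05, -2], "angular": [0, 0, 0]},
    {"fingers": -1, "xyz": [0, 0.05, -6], "angular": [0, 0, 0]},
    {"fingers": -1, "xyz": [-1, 0, -11], "angular": [0, 0, -0.15]},
    {"fingers": -1, "xyz": [-5, 0, -12.5], "angular": [0, 0, -0.32]},
    {"fingers": -1, "xyz": [-9, -0.4, -12.5], "angular": [0, 0, -0.49]},
    {"fingers": -1, "xyz": [-13, -0.8, -12.5], "angular": [0, 0, -0.66]},
    {"fingers": -1, "xyz": [-17, -1, -11], "angular": [0, 0, -0.83]},
    {"fingers": -1, "xyz": [-20, -1.2, -10], "angular": [0, 0, -1.0]},
    {"fingers": -1, "xyz": [-22.1, -1.3, -9], "angular": [0, 0, -1.17]}
  ]
}}

```text
clock: 14.15
position: [0.4818, -0.2203, 0.2113]
ee_rot: [-1.204, -2.901, 0.001]
force: [1.0, 0.4, 0.1]
width: 1.003
```

Emit:
{"fn": "jog_arm", "kwargs": {
  "moves": [
    {"fingers": -1, "xyz": [0, 0, 0], "angular": [0, 0, 0]},
    {"fingers": -1, "xyz": [0, 0, 0], "angular": [0, 0, 0]}
  ]
}}

```text
clock: 14.4
position: [0.4835, -0.2176, 0.2122]
ee_rot: [1.214, 2.897, 0.001]
force: [0.8, 0.2, 0.3]
width: 0.998
```

```bash
python3 - <<'E'
from h import *
import pickle
rep()
s=arm.observe(); im=imaging.get_image("wrist"); c=cam("wrist",s); pickle.dump(s,open("w6.pkl","wb")); cv2.imwrite("pics/w6.png",im[:,:,::-1])
u,v=proj(c,[.4834,-.219,.041]);w=proj(c,[.464,-.1995,.028]); print(u,v,w)
u0,v0=int(u)-75,max(0,int(v)-75); print(u0,v0)
cv2.imwrite("pics/z6.png",cv2.resize(im[v0:v0+150,u0:u0+150,::-1],(600,600),interpolation=cv2.INTER_CUBIC))
togo([.4834,-.219,.2],2.366)
E
```

```text
14.4 w mm 91.78 Ftool [-0.47  0.73 -0.25] Ttool [-0.198 -0.084 -0.003] pos [ 0.4835 -0.2176  0.2122] yaw 2.3479 q7 0.834
324.10930128558726 188.05757526283205 [323.99431699 162.11922503]
249 113
shift cm [-0.09 -0.14  1.23] toolx [-0.702  0.712 -0.001] tooly [0.712 0.702 0.001]
turn [ 0.0009  0.0006 -0.0168]
```

View pics/z6.png

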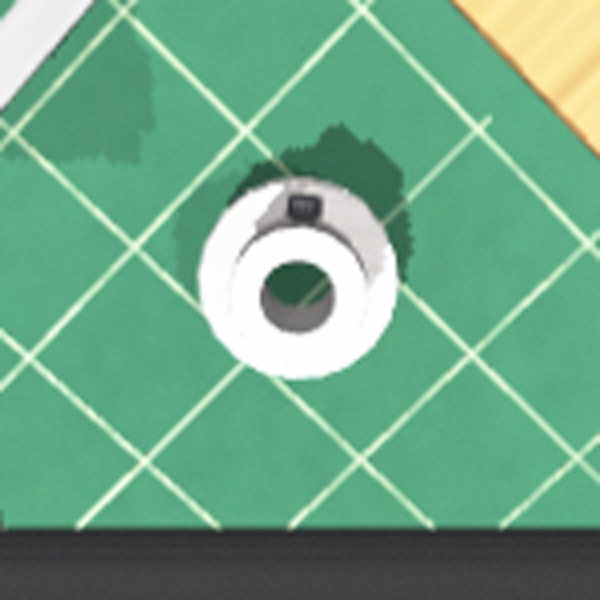

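The picture shows the bore/hub top centre at crop (299,297) and the screw head at crop (305,208), straight up the image.

```bash
python3 - <<'E'
from h import *
import pickle
c=cam("wrist",pickle.load(open("w6.pkl","rb"))); f=lambda x,y:(249+x/4,113+y/4)
h=onz(c,f(299,297),.041);w=onz(c,f(305,208),.028);d=w-h;a=np.arctan2(d[1],d[0]);print(h,w,np.hypot(*d[:2]),a)
h[2]=.003+.0375
togo(h,a)
E
```

```text
[ 0.48246381 -0.21862226  0.041     ] [ 0.46733753 -0.20084385  0.028     ] 0.023342586881866224 2.275767715605615
shift cm [ 1.000e-02 -1.900e-01  1.718e+01] toolx [-0.702  0.712 -0.001] tooly [0.712 0.702 0.001]
turn [0.0009 0.0006 0.0734]
```

Emit:
{"fn": "jog_arm", "kwargs": {
  "moves": [
    {"fingers": -1, "xyz": [0, -0.1, 4], "angular": [0, 0, 0.06]},
    {"fingers": -1, "xyz": [0, -0.2, 8], "angular": [0, 0, 0.06]},
    {"fingers": -0.3, "xyz": [0, -0.2, 12], "angular": [0, 0, 0.06]},
    {"fingers": -0.1, "xyz": [0, -0.2, 15], "angular": [0, 0, 0.06]},
    {"fingers": -0.1, "xyz": [0, -0.2, 16.8], "angular": [0, 0, 0.06]},
    {"fingers": -0.1, "xyz": [0, -0.2, 17.2], "angular": [0, 0, 0.06]},
    {"fingers": -0.1, "xyz": [0, -0.2, 17.2], "angular": [0, 0, 0.06]}
  ],
  "grip_force": 10
}}

```text
clock: 15.32
position: [0.4823, -0.2198, 0.0405]
ee_rot: [1.296, 2.861, 0.0]
force: [0.0, -0.5, 0.4]
width: 0.559
```

```bash
python3 -c "
from h import *
rep();togo([.4825,-.2186,.039],2.285)"
```

```text
15.325 w mm 51.38 Ftool [-0.38 -0.3  -0.44] Ttool [-0.135 -0.065 -0.021] pos [ 0.4823 -0.2198  0.0405] yaw 2.2907 q7 0.609
shift cm [0.07 0.1  0.15] toolx [-0.659  0.752 -0.001] tooly [0.752 0.659 0.001]
turn [0.0005 0.001  0.0057]
```

Emit:
{"fn": "jog_arm", "kwargs": {
  "moves": [
    {"fingers": -0.1, "xyz": [0.05, 0.05, 0.1], "angular": [0, 0, 0]},
    {"fingers": 1, "xyz": [0.05, 0.05, 0.1], "angular": [0, 0, 0]},
    {"fingers": 1, "xyz": [0.05, 0.05, 0.1], "angular": [0, 0, 0]},
    {"fingers": 1, "xyz": [0.05, 0.05, 0.1], "angular": [0, 0, 0]},
    {"fingers": 1, "xyz": [0.05, 0.05, 0.1], "angular": [0, 0, 0]}
  ],
  "grip_force": 12
}}

```text
clock: 15.95
position: [0.4819, -0.2194, 0.0392]
ee_rot: [1.296, 2.861, -0.0]
force: [-0.4, 0.8, 6.1]
width: 0.439
```

Emit:
{"fn": "jog_arm", "kwargs": {
  "moves": [
    {"fingers": 1, "xyz": [0, 0, 0], "angular": [0, 0, 0]},
    {"fingers": 1, "xyz": [0, 0, 0], "angular": [0, 0, 0]}
  ],
  "grip_force": 40
}}

```text
clock: 16.2
position: [0.4819, -0.2194, 0.0393]
ee_rot: [1.296, 2.861, -0.0]
force: [-1.2, -0.2, 6.7]
width: 0.428
```

```bash
python3 -c "
from h import *
rep()"
```

```text
16.2 w mm 39.42 Ftool [ 0.6  -1.04 -6.74] Ttool [-0.004  0.091 -0.045] pos [ 0.4819 -0.2194  0.0393] yaw 2.2907 q7 0.607
```

Emit:
{"fn": "jog_arm", "kwargs": {
  "moves": [
    {"fingers": 1, "xyz": [0, 0, -2], "angular": [0, 0, 0]},
    {"fingers": 1, "xyz": [0, 0, -6], "angular": [0, 0, 0]},
    {"fingers": 1, "xyz": [0, 0, -10], "angular": [0, 0, 0]},
    {"fingers": 1, "xyz": [0, 0, -14], "angular": [0, 0, 0]},
    {"fingers": 1, "xyz": [1, 2, -17], "angular": [0, 0, -0.05]},
    {"fingers": 1, "xyz": [2.6, 6, -17.5], "angular": [0, 0, -0.14]},
    {"fingers": 1, "xyz": [4.3, 10, -17.5], "angular": [0, 0, -0.23]},
    {"fingers": 1, "xyz": [6, 14, -17.5], "angular": [0, 0, -0.32]},
    {"fingers": 1, "xyz": [7.7, 18, -17.5], "angular": [0, 0, -0.41]},
    {"fingers": 1, "xyz": [8.8, 20.5, -17.5], "angular": [0, 0, -0.46]},
    {"fingers": 1, "xyz": [8.8, 20.5, -17.5], "angular": [0, 0, -0.46]},
    {"fingers": 1, "xyz": [8.8, 20.5, -17.5], "angular": [0, 0, -0.46]}
  ]
}}

```text
clock: 17.7
position: [0.5771, -0.0189, 0.2132]
ee_rot: [-0.612, -3.08, 0.002]
force: [-0.9, 0.0, -1.9]
width: 0.427
```

```bash
python3 - <<'E'
from h import *
import pickle
rep()
s=arm.observe(); im=imaging.get_image("wrist"); c=cam("wrist",s); pickle.dump(s,open("w7.pkl","wb")); cv2.imwrite("pics/w7.png",im[:,:,::-1])
R=Ro.from_rotvec(s["ee_rot"]); 
for q in ([0,0,-.0017],[.027,0,.0113],[.0,0,.0363]): print(proj(c,s["position"]+R.apply(q)))
print("axis top",proj(c,[.5778,-.0182,.151]))
sc=imaging.get_image("scene")
o=np.zeros((480,800,3),np.uint8); o[:,:480]=cv2.resize(im[150:310,245:405],(480,480),interpolation=cv2.INTER_CUBIC); o[:320,480:]=cv2.resize(sc[140:220,290:370],(320,320),interpolation=cv2.INTER_CUBIC)
cv2.imwrite("pics/z7.png",o[:,:,::-1])
togo([.5778,-.0182,.205],2.7516)
E
```

```text
17.7 w mm 39.28 Ftool [ 0.82 -0.31  1.85] Ttool [-0.077 -0.096  0.023] pos [ 0.5771 -0.0189  0.2132] yaw 2.7496 q7 0.773
[324.55148488 254.97842192]
[324.59764518 199.54191022]
[324.66826317 229.66454242]
axis top [325.96910976 217.94659333]
shift cm [-0.01  0.14  0.84] toolx [-0.924  0.383  0.   ] tooly [ 0.383  0.924 -0.001]
turn [-0.0012 -0.0004 -0.003 ]
```

View pics/z7.png

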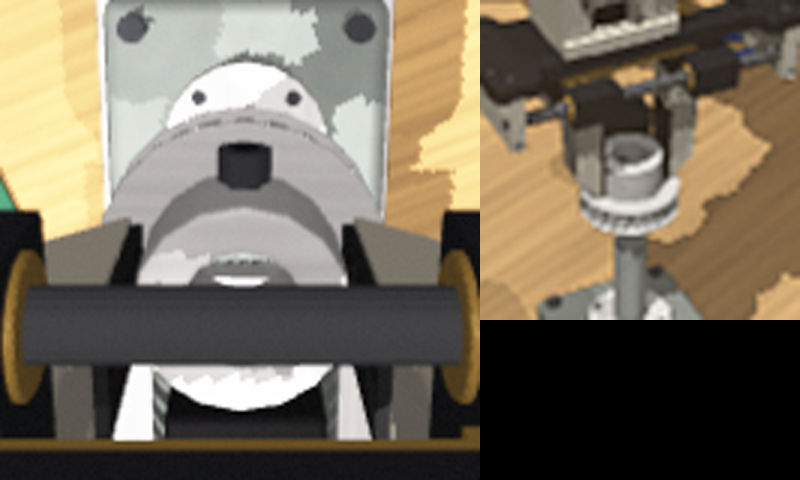

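The picture shows the screw at crop (244,165) and the hub centred at about x=243, so the screw lies along tool x. The gearbox edges are square with the image. I'll check the hub's fore-aft position in the grasp.

```bash
python3 - <<'E'
from h import *
import pickle
s=pickle.load(open("w7.pkl","rb"));c=cam("wrist",s);R=Ro.from_rotvec(s["ee_rot"])
for q in ([.02,0,-.0017],[-.02,0,-.0017],[.03,0,.0203],[.027,0,.0113],[0,.02,-.0017],[0,-.02,-.0017]):
  u,v=proj(c,s["position"]+R.apply(q)); print(q,"crop",(u-245)*3,(v-150)*3)
rep()
E
```

```text
[0.02, 0, -0.0017] crop 238.6520838076779 207.2874394240579
[-0.02, 0, -0.0017] crop 238.65975707830472 415.7930951593579
[0.03, 0, 0.0203] crop 238.88161037010593 121.93580181259676
[0.027, 0, 0.0113] crop 238.7944392045024 148.62729145201942
[0, 0.02, -0.0017] crop 351.8042020726221 314.97448718578664
[0, -0.02, -0.0017] crop 125.48849251912071 314.89890232040415
17.8 w mm 39.02 Ftool [0.68 0.1  1.48] Ttool [-0.146 -0.089  0.019] pos [ 0.5772 -0.0194  0.2134] yaw 2.7486 q7 0.773
```

Emit:
{"fn": "jog_arm", "kwargs": {
  "moves": [
    {"fingers": 1, "xyz": [-0.08, 0.12, 0.7], "angular": [0, 0, 0]},
    {"fingers": 1, "xyz": [-0.08, 0.12, 1.4], "angular": [0, 0, 0]},
    {"fingers": 1, "xyz": [-0.08, 0.12, 2.0], "angular": [0, 0, 0]},
    {"fingers": 1, "xyz": [-0.08, 0.12, 2.0], "angular": [0, 0, 0]},
    {"fingers": 1, "xyz": [-0.08, 0.12, 2.0], "angular": [0, 0, 0]}
  ]
}}

```text
clock: 18.42
position: [0.579, -0.017, 0.1938]
ee_rot: [0.61, 3.082, 0.0]
force: [-0.6, 0.3, -2.9]
width: 0.424
```

```bash
python3 -c "
from h import *
rep();togo([.5784,-.0185,.1493],2.7516)"
```

```text
18.425 w mm 39.03 Ftool [0.68 0.04 2.88] Ttool [-0.114 -0.186  0.001] pos [ 0.579  -0.017   0.1938] yaw 2.7508 q7 0.756
shift cm [-0.   -0.16  4.45] toolx [-0.925  0.381 -0.   ] tooly [0.381 0.925 0.   ]
turn [ 0.0001  0.0001 -0.0008]
```

Emit:
{"fn": "jog_arm", "kwargs": {
  "moves": [
    {"fingers": 1, "xyz": [0, -0.1, 0.1], "angular": [0, 0, 0]},
    {"fingers": 1, "xyz": [0, -0.1, 0.3], "angular": [0, 0, 0]},
    {"fingers": 1, "xyz": [0, -0.1, 0.5], "angular": [0, 0, 0]},
    {"fingers": 1, "xyz": [0, -0.1, 0.5], "angular": [0, 0, 0]}
  ]
}}

```text
clock: 18.92
position: [0.5784, -0.0181, 0.1885]
ee_rot: [-0.61, -3.081, 0.0]
force: [-0.7, 0.3, -1.9]
width: 0.428
```

```bash
python3 -c "
from h import *
rep();togo([.5784,-.0185,.1493],2.7516)"
```

```text
18.925 w mm 39.36 Ftool [0.73 0.02 1.86] Ttool [-0.133 -0.151 -0.049] pos [ 0.5784 -0.0181  0.1885] yaw 2.7507 q7 0.753
shift cm [-0.02 -0.04  3.92] toolx [-0.925  0.381  0.   ] tooly [ 0.381  0.925 -0.   ]
turn [-0.0002 -0.0004 -0.0009]
```

Within 0.4 mm of the target. I'll enter the bore slowly.

Emit:
{"fn": "jog_arm", "kwargs": {
  "moves": [
    {"fingers": 1, "xyz": [0, -0.02, 0.2], "angular": [0, 0, 0]},
    {"fingers": 1, "xyz": [0, -0.02, 0.4], "angular": [0, 0, 0]},
    {"fingers": 1, "xyz": [0, -0.02, 0.6], "angular": [0, 0, 0]},
    {"fingers": 1, "xyz": [0, -0.02, 0.8], "angular": [0, 0, 0]},
    {"fingers": 1, "xyz": [0, -0.02, 0.8], "angular": [0, 0, 0]}
  ]
}}

```text
clock: 19.55
position: [0.5783, -0.0183, 0.1805]
ee_rot: [-0.61, -3.081, 0.0]
force: [0.2, -0.4, -1.4]
width: 0.428
```

```bash
python3 -c "
from h import *
rep();togo([.5784,-.0185,.1493],2.7516)"
```

```text
19.55 w mm 39.41 Ftool [-0.33 -0.27  1.45] Ttool [-0.102 -0.095  0.01 ] pos [ 0.5783 -0.0183  0.1805] yaw 2.7507 q7 0.747
shift cm [-0.02 -0.02  3.12] toolx [-0.925  0.381  0.   ] tooly [ 0.381  0.925 -0.   ]
turn [-0.0001 -0.0003 -0.0009]
```

Emit:
{"fn": "jog_arm", "kwargs": {
  "moves": [
    {"fingers": 1, "xyz": [0, 0, 0.3], "angular": [0, 0, 0]},
    {"fingers": 1, "xyz": [0, 0, 0.6], "angular": [0, 0, 0]},
    {"fingers": 1, "xyz": [0, 0, 0.9], "angular": [0, 0, 0]},
    {"fingers": 1, "xyz": [0, 0, 1.2], "angular": [0, 0, 0]},
    {"fingers": 1, "xyz": [0, 0, 1.4], "angular": [0, 0, 0]},
    {"fingers": 1, "xyz": [0, 0, 1.6], "angular": [0, 0, 0]},
    {"fingers": 1, "xyz": [0, 0, 1.8], "angular": [0, 0, 0]},
    {"fingers": 1, "xyz": [0, 0, 1.8], "angular": [0, 0, 0]}
  ]
}}

```text
clock: 20.55
position: [0.5783, -0.0182, 0.1626]
ee_rot: [-0.61, -3.082, 0.0]
force: [0.2, -0.6, -1.3]
width: 0.424
```

```bash
python3 -c "
from h import *
rep();togo([.5784,-.0185,.1493],2.7516)"
```

```text
20.55 w mm 38.96 Ftool [-0.38 -0.44  1.33] Ttool [-0.164 -0.106  0.049] pos [ 0.5783 -0.0182  0.1626] yaw 2.7508 q7 0.732
shift cm [-0.02 -0.02  1.33] toolx [-0.925  0.381  0.   ] tooly [ 0.381  0.925 -0.   ]
turn [-0.0001 -0.0002 -0.0008]
```

Emit:
{"fn": "jog_arm", "kwargs": {
  "moves": [
    {"fingers": 1, "xyz": [0, 0, 0.3], "angular": [0, 0, 0]},
    {"fingers": 1, "xyz": [0, 0, 0.6], "angular": [0, 0, 0]},
    {"fingers": 1, "xyz": [0, 0, 0.9], "angular": [0, 0, 0]},
    {"fingers": 1, "xyz": [0, 0, 1.1], "angular": [0, 0, 0]},
    {"fingers": 1, "xyz": [0, 0, 1.3], "angular": [0, 0, 0]},
    {"fingers": 1, "xyz": [0, 0, 1.3], "angular": [0, 0, 0]},
    {"fingers": 1, "xyz": [0, 0, 1.3], "angular": [0, 0, 0]}
  ]
}}

```text
clock: 21.42
position: [0.5785, -0.0182, 0.1498]
ee_rot: [0.61, 3.082, 0.0]
force: [0.8, 0.2, -1.5]
width: 0.425
```

```bash
python3 - <<'E'
from h import *
rep();togo([.5784,-.0185,.1493],2.7516)
s=arm.observe();im=imaging.get_image("wrist"); sc=imaging.get_image("scene")
o=np.zeros((600,800,3),np.uint8); o[:480,:480]=cv2.resize(im[160:280,265:385],(480,480),interpolation=cv2.INTER_CUBIC); o[:320,480:]=cv2.resize(sc[175:239,295:359],(320,320),interpolation=cv2.INTER_CUBIC)
cv2.imwrite("pics/z8.png",o[:,:,::-1])
E
```

```text
21.425 w mm 39.08 Ftool [-0.72  0.46  1.45] Ttool [-0.196 -0.082 -0.064] pos [ 0.5785 -0.0182  0.1498] yaw 2.7507 q7 0.72
shift cm [-0.01 -0.03  0.05] toolx [-0.925  0.381 -0.   ] tooly [0.381 0.925 0.   ]
turn [ 0.      0.0001 -0.0009]
```

View pics/z8.png

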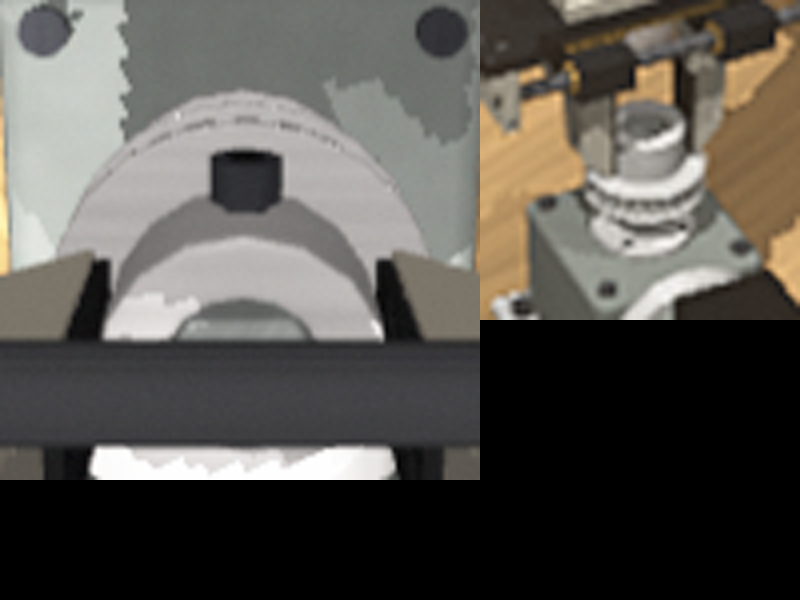

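The picture shows the screw at crop (246,180), pointing away from the motor, with the D-shaft end inside the bore and the pulley well above the gearbox cap. I'll check how flush it is by comparing the far bore edge with the flat's top edge.

```bash
python3 - <<'E'
from h import *
s=arm.observe();c=cam("wrist",s);R=Ro.from_rotvec(s["ee_rot"])
A=np.array([.5778,-.0182]); n=np.array([np.cos(2.7516),np.sin(2.7516)])
ims=np.mean([imaging.get_image("wrist").astype(float) for _ in range(6)],0)
u0,v0=305,222
cr=cv2.resize(ims[v0:246,u0:345].astype(np.uint8),(800,480),interpolation=cv2.INTER_CUBIC)
cv2.imwrite("pics/z9.png",cr[:,:,::-1])
P=lambda r,z:(proj(c,[*(A+n*r),z])-[u0,v0])*20
for z in(.149,.151,.153): print(z,"bore",P(10.75e-3,z).round(1),"flat",P(7e-3,z).round(1),"hub edge",P(20e-3,z).round(1))
print("rim far top",P(30e-3,.129)/20+[u0,v0],"bot",P(30e-3,.113)/20+[u0,v0],"screw outer",P(27e-3,.138)/20+[u0,v0])
g=ims.mean(2); print("col325-327 v160..248",[int(x) for x in g[176:246,325:328].mean(1)])
rep()
E
```

```text
0.149 bore [380.7 221.7] flat [380.9 354. ] hub edge [ 380.2 -111.8]
0.151 bore [380.4 249.6] flat [380.6 383.5] hub edge [379.9 -87.8]
0.153 bore [380.1 278.4] flat [380.3 413.8] hub edge [379.6 -63.2]
rim far top [324.12027431 189.38188928] bot [324.20741728 183.95244992] screw outer [324.07082798 198.1979267 ]
col325-327 v160..248 [111, 111, 111, 111, 111, 113, 138, 174, 186, 175, 177, 183, 175, 145, 149, 178, 182, 182, 182, 183, 164, 99, 18, 13, 26, 41, 49, 50, 50, 51, 50, 51, 50, 50, 50, 50, 59, 99, 122, 122, 121, 123, 133, 176, 199, 193, 187, 184, 182, 181, 180, 181, 181, 182, 183, 183, 181, 177, 143, 100, 97, 97, 96, 106, 129, 141, 143, 143, 117, 66]
21.825 w mm 39.3 Ftool [-0.25 -0.05  1.82] Ttool [-0.148 -0.081  0.004] pos [ 0.5785 -0.0182  0.1498] yaw 2.7507 q7 0.72
```

View pics/z9.png

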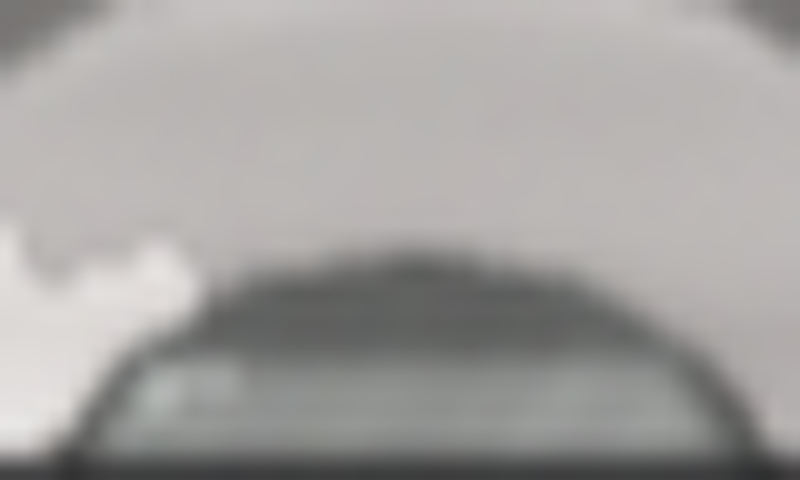

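The flat and shaft end sit centrally in the bore. The edges alone are ambiguous to about 1 mm, so I'll check that the pulley hasn't moved in the grasp since before insertion. The camera is rigid to the tool, so its image edges should be unchanged.

```bash
python3 - <<'E'
from h import *
a=cv2.imread("pics/w7.png").astype(float).mean(2); b=np.mean([imaging.get_image("wrist").astype(float).mean(2) for _ in range(3)],0)
for u in (316,326,335):
  print(u,[int(x) for x in a[178:246,u-1:u+2].mean(1)]);print(u,[int(x) for x in b[178:246,u-1:u+2].mean(1)])
# tool tilt and z of hub in tool frame for a fit
s=arm.observe();R=Ro.from_rotvec(s["ee_rot"]);print(R.as_matrix()[:,2].round(4));c=cam("wrist",s)
for nm,q in dict(rimbot=[.03,0,.0363],rimtop=[.03,0,.0203],scrtop=[.027,0,.0063],scrbot=[.027,0,.0163],hubfoot=[.02,0,.0203],hubtop=[.02,0,-.0017],bore=[.01075,0,-.0017]).items(): print(nm,proj(c,s["position"]+R.apply(q)).round(2))
rep()
E
```

```text
316 [252, 252, 252, 252, 252, 252, 252, 252, 243, 203, 187, 174, 143, 138, 176, 187, 183, 184, 183, 180, 173, 165, 159, 160, 160, 158, 157, 159, 157, 158, 140, 113, 113, 117, 119, 120, 122, 122, 121, 122, 121, 127, 148, 180, 194, 189, 183, 181, 182, 181, 182, 183, 183, 184, 183, 182, 179, 177, 170, 140, 117, 116, 116, 116, 170, 166, 94, 59]
316 [113, 112, 112, 112, 112, 117, 157, 181, 172, 181, 188, 173, 139, 152, 184, 187, 183, 183, 182, 179, 168, 158, 159, 161, 160, 159, 158, 158, 159, 159, 139, 113, 112, 117, 119, 121, 122, 121, 121, 121, 121, 127, 153, 185, 194, 189, 184, 182, 181, 181, 182, 183, 183, 184, 184, 183, 179, 166, 136, 106, 99, 110, 139, 152, 148, 146, 119, 67]
326 [254, 254, 253, 253, 253, 252, 246, 212, 181, 183, 174, 140, 145, 178, 182, 181, 182, 183, 164, 98, 19, 12, 24, 40, 48, 50, 51, 51, 50, 50, 50, 49, 50, 50, 58, 99, 123, 121, 122, 122, 132, 174, 198, 194, 187, 184, 181, 181, 180, 181, 182, 182, 183, 182, 181, 177, 199, 216, 166, 108, 118, 116, 116, 116, 187, 250, 245, 135]
326 [112, 112, 111, 112, 132, 172, 187, 175, 176, 183, 175, 145, 150, 178, 182, 182, 1
[... 517 characters left out ...]
183, 180, 176, 162, 140, 127, 119, 118, 118, 124, 123, 94, 59]
335 [112, 112, 112, 112, 112, 115, 152, 181, 172, 174, 183, 179, 155, 141, 173, 185, 181, 183, 181, 178, 153, 112, 107, 108, 109, 108, 107, 107, 106, 113, 112, 95, 97, 112, 118, 119, 120, 120, 120, 119, 119, 124, 140, 175, 192, 188, 184, 182, 182, 181, 182, 183, 183, 184, 184, 183, 180, 174, 151, 118, 102, 112, 137, 149, 150, 150, 123, 69]
[ 0. -0. -1.]
rimbot [324.67 185.1 ]
rimtop [324.63 190.64]
scrtop [324.58 201.88]
scrbot [324.61 197.34]
hubfoot [324.63 207.24]
hubtop [324.55 219.1 ]
bore [324.55 235.99]
21.975 w mm 39.25 Ftool [ 0.38 -0.69  1.8 ] Ttool [-0.111 -0.123 -0.002] pos [ 0.5784 -0.0182  0.1497] yaw 2.7507 q7 0.72
```

The pulley hasn't shifted in the fingers, and its image matches the model with the hub top 1.7 mm above the TCP. That puts the hub top at about 0.1514 m, so I lower 0.4 mm.

Emit:
{"fn": "jog_arm", "kwargs": {
  "moves": [
    {"fingers": 1, "xyz": [0, 0, 0.04], "angular": [0, 0, 0]},
    {"fingers": 1, "xyz": [0, 0, 0.04], "angular": [0, 0, 0]},
    {"fingers": 1, "xyz": [0, 0, 0.04], "angular": [0, 0, 0]}
  ]
}}

```text
clock: 22.35
position: [0.5784, -0.0182, 0.1493]
ee_rot: [-0.61, -3.082, 0.0]
force: [0.0, 0.2, -2.0]
width: 0.426
```

```bash
python3 - <<'E'
from h import *
rep(); z=[]
for _ in range(3): imaging.get_image("wrist"); z.append(arm.observe()["position"][2])
print(z)
E
```

```text
22.35 w mm 39.21 Ftool [0.05 0.23 2.01] Ttool [-0.114 -0.098  0.035] pos [ 0.5784 -0.0182  0.1493] yaw 2.7508 q7 0.72
[np.float64(0.14931639461048954), np.float64(0.14932357391402648), np.float64(0.1493156453105976)]
```

```bash
python3 -c "
from h import *
print(job.sign_off()); rep()"
```

```text
the job is handed in; nothing more can be done
None
the job is handed in; nothing more can be done
```

The job is done in the order asked and handed in at about 22.5 s, with no verdict reported. I could only confirm the flushness to about 1 mm.

- **Isolator:** I pushed the lever over centre to its far end. The wrist and scene views both showed it there.
- **Shaft flat:** The pads closed to 16.8 mm, which matches the 17 mm across the flat. I turned the shaft 1.40 rad with a pad on the flat, to the direction away from the motor. The motor's direction from the images is good to about 0.01 rad.
- **Pulley:** I gripped the hub with the jaws across the screw's direction, so no finger was on the screw head. It slid down past the point where the screw meets the shaft end with only about 2 N at the wrist.
- **Last checks:**
  - The tool held steady at 0.1493 m, which puts the hub top at 0.1510 m, the height of the shaft end.
  - The wrist image showed the pulley had not moved in the fingers since before it went on.
  - The screw points away from the motor, and the pulley's underside is about 22 mm above the bearing cap.
  - The arm still holds the pulley at 40 N.
- **Less certain:** The height rests mainly on the arm's readings. In the image, the gap between the flat and the bore edge came out slightly smaller than my simple model. I put that down to the chamfers and to play in the bore.

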